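# Raise the king on the cam lift and hold it for checking

## Task

I want to check the walnut king's cross against the brass gauge finger of the cam lift. Pull the red-headed locking pin up out of its snug snap socket and drop it foot first into the wooden pot, then swing the cam lever round to its highest lift, where it lies over the red line, and hold it there with the king still standing on the pad. The lever springs back if let go, so finish while still holding it; do not touch the king, and leave the pieces and tools on the turntable and the wax tin as they are.

Things in the scene. Friction and masses are not known exactly. Their poses are not given: they have to be found in the camera images.
- lift_stand: Cam lift, fixed: steel base plate 280 mm across, 8 mm thick. Origin on the bench, on the vertical axis of column, pad and lever; z up, +x to its gauge post (10 mm thick, 190 mm tall, 65 mm off the axis; brass finger reaching to 25 mm from it). In its frame the lever points at 2.392 rad from +x at rest, 3.592 at highest lift. Pin socket: 46 mm block, top at 45 mm, 95 mm off the axis at 2.822 rad.
- cam_lever (a joint): Lever angle about the stand's vertical axis, rad, growing counter-clockwise seen from above. 0: at rest; 1.2: highest lift; 1.6: stop (past 1.2 the lift falls again). A spring turns it back to 0: about 1 N at the handle near 0, 3 N at 1.2. Arm 14 mm wide, top 62 mm above the bench. The pin in its socket blocks it at about 0.29.
- lever_grip (a point): Centre of the lever's black upright handle: a cylinder 22 mm across from 63 to 105 mm above the bench, 140 mm from the stand's axis; this point is 85 mm above the bench. The handle spins freely on its own axis, so the grasp need not turn with the lever.
- crest_mark (a point): Outer end of the red line painted on the base plate (8 mm wide, 62 mm long, pointing to the stand's axis), 138 mm from the axis: the lever arm lies above this line at the highest lift.
- lift_pad (a joint): Rise of the pad, m: 0 at rest, 0.016 at the highest lift (lever at 1.2).
- pad_top (a point): Centre of the top of the cork-faced pad (50 mm across) on which the king stands; 80 mm above the bench at rest, 96 mm at the highest lift.
- king: Finished walnut king, loose, upright on the pad: base 38 mm across, 98 mm tall with its cross. Origin at the centre of its underside, z up through the cross.
- king_middle (a point): The king's axis, 49 mm above its underside; z along the axis.
- lock_pin: Locking pin, 92 mm long, 60 g, upright in its socket. Origin: foot end; z towards the red knob. From the foot: ball end 13 mm across, 8 mm neck, 13 mm shank, at 36-39 mm a 22 mm flange resting on the socket block, 13 mm stem, at 60-92 mm the red knob. Spring noses hold the ball end: pull straight up, 6 to 10 N; free after 13 mm, foot out of the socket after 36 mm.
- pin_knob (a point): Centre of the pin's red knob (cylinder 24 mm across, 32 mm high), 76 mm above the pin's foot, 85 mm above the bench at the start: the place to grasp.
- pin_middle (a point): Half-way along the pin, 46 mm above its foot.
- pin_pot: Open round pale wooden pot, fixed, for the pin: 76 mm across the rim, wall 4 mm, 62 mm tall, floor about 5 mm thick. Origin at the centre of its underside.
- queen: Maple queen, loose, on the turntable (plywood disc 320 mm across, top 40 mm above the bench): base 38 mm across, 87 mm tall; origin at its underside. Leave alone.
- knight: Boxwood knight, loose, on the turntable: base 38 mm across, 72 mm tall; origin at its underside. Leave alone.
- rook: Wenge rook, loose, on the turntable: base 38 mm across, 59 mm tall; origin at its underside. Leave alone.
- depth_stop: Brass depth stop, a block 40 x 18 x 16 mm with a thumbscrew and a short steel rod, lying at the turntable's rim; origin at its underside. Leave alone.
- burnisher: Steel burnisher with wooden handle, 152 mm long and 16 mm thick, lying at the turntable's rim; origin at the underside near its middle. Leave alone.
- wax_tin: Round green wax tin 70 mm across, 28 mm tall, loose on the bench; origin at its underside. Leave alone.
There are look-alikes about, which are no part of the job. Leave any turquoise or white look-alike of the lock_pin alone.

How it is judged:
On the way, in this order (a step that is already met when the one before it is completed fails the run):
1. the locking pin is pulled up clear of its socket (z of lock_pin in the frame of lift_stand above 0.05 m), for 0.1 s.
2. the pin stands in the pot, let go, while the lever has not been raised yet (horizontal distance between pin_middle and pin_pot below 0.045 m and z of pin_middle in the frame of pin_pot below 0.075 m and angle between pin_middle's own z axis and vertical below 1.2 rad and contact force between lock_pin and the fingers below 0.1 N and value of joint cam_lever below 0.35 rad), for 0.2 s.
3. the lever is held at its highest lift with the king standing on the pad (value of joint lift_pad above 0.0155 m and value of joint cam_lever between 1 and 1.4 rad and contact force between cam_lever and the fingers above 0.5 N and angle between king_middle's own z axis and vertical below 0.15 rad and distance between king and pad_top below 0.015 m), for 0.3 s.
At the end, for the whole second after the job is handed in: Fingers hold the lever (over 0.5 N), at rest at 1.0 to 1.4 rad, pad risen over 15.5 mm; king upright (within 0.15 rad) on the pad, within 15 mm of its centre; pin let go foot down in the pot (leaning under 1.2 rad), its middle within 45 mm of the pot's axis and under 75 mm above its underside (all of step 3 and horizontal distance between pin_middle and pin_pot below 0.045 m and z of pin_middle in the frame of pin_pot below 0.075 m and angle between pin_middle's own z axis and vertical below 1.2 rad and contact force between lock_pin and the fingers below 0.1 N and velocity of joint cam_lever between -0.1 and 0.1 rad/s and linear speed of king below 0.02 m/s); the arm keeps its last pose, push and grip.
It fails at once if the king tips, comes off the pad or is touched by the robot (angle between king_middle's own z axis and vertical above 0.4 rad or distance between king and pad_top above 0.03 m or contact force between king and the arm above 0.3 N or contact force between king and the fingers above 0.3 N).
It fails at once if a piece or tool on the turntable or the wax tin is moved by more than 25 mm (distance of any of queen, knight, rook, depth_stop, burnisher, wax_tin from where it was at the start of the episode above 0.025 m).
It also fails if it takes over 54 s, if anything falls off the work surface, if the arm or the gripper's body presses on something with over 40 N, if the wrist force passes 120 N, or if a joint passes its speed limit or range.

## Robot

A 6-joint arm with a two-finger parallel gripper is mounted at the origin on the work surface. World frame = base frame: x ahead of the robot, y to its left, z up, the work surface at z = 0. Lengths are in m, angles in rad, forces in N, time in s.
With the tool pointing down it reaches from about 0.225 to 0.875 m from the base axis. Payload 3.4 kg.
Tool frame: the origin (TCP) lies at the very end of the fingers, on their centre line; the grasp point (between the pads) lies 19 mm behind it (manip.pinch_z is the distance from the TCP to the grasp point, in m); z points along the fingers, y is the line along which they close (so a half turn about z gives the same grasp; the last joint's range is limited). The gripper opens to 85 mm and grips with 20 to 120 N. Pads are 22 mm wide; open, the fingers measure 114 mm over their backs; the gripper's body (76 mm by 85 mm) begins 54 mm behind the grasp point. The pads swing forward as they close: fully open they stand 13 mm farther back than shut.
Start: joints at [-1.464, 0.276, 1.505, -0, 1.361, -0.121], TCP at [0.13, -0.56, 0.231] pointing down, gripper open.
Joint ranges: [-2.89, 2.89], [-0.75, 2.08], [0.22, 2.7], [-1.18, 4.32], [0.11, 2.71], [-2.7, 2.7]. Speed limits (rad/s): [2.57, 2.57, 3.14, 3.14, 3.14, 3.14].

## Interface

Orientations are given as a unit quaternion [w, x, y, z].
In Python, from rig import manip gives the robot as it stands. The module is installed in compiled form; this text tells all that it offers.
- The arm moves only by the shell command python3 -m jog 'ROWS' [FORCE]. ROWS is JSON, a list of rows, each an object of numbers: "dx", "dy", "dz": the shift along the tool's x, y, z each as a share of 25 cm, from -1 to 1; "ax", "ay", "az": the turn, a rotation vector about the tool's x, y, z each as a share of 90 degrees, from -1 to 1; "grip": the opening, from -1 (shut) to 1 (fully open), so that 0 is half open. A call has 1 to 5 rows; each row is the pose to reach, as a shift and turn from the pose commanded when the call began, along the tool's axes at that moment; what a row does not reach only later rows make up. A row lasts 1/12 s, in which the tool goes at most 41.7 mm and 7.16 degrees, less where a joint would pass 70% of its speed; a pose out of reach is approached as far as the arm can. A call with a number of a shift or a turn outside -1 to 1 is refused whole. A call with a gripper value outside its range is refused whole. The fingers move at their own pace and stop on an object; FORCE is the grip in N (left out, the last holds). Time passes only in rows, so rows that repeat a pose let the fingers close. It gives the time, the measured TCP pose, the force, the opening and the grip force at its end, in the units of the state.
- manip.get_state(): the state, without advancing time (a new reading comes with each control period).
- manip.get_image(name): name is "side" or "top" or "wrist"; returns a dict with "img" (400x640x3 uint8, red, green, blue), "mtx" (3x3 intrinsics, pixels), "world_to_cam" (4x4, takes a point from world to camera coordinates); the wrist camera has in their place "T_tool_cam" (4x4, takes a point from camera to tool coordinates, whose origin is the TCP and whose axes are the flange's). Camera axes: x right, y down, z forward; pixel columns grow to the right and rows downward; lengths in m; the calibration is good to about 2 mm. A picture is of the moment at which its call begins: read the wrist's pose just before it. There is no depth.
- manip.sign_off(): hands the job in; it is judged then, once.
The state is a dict: "clock": time; "qpos": joint angles; "qd": joint speeds; "effort": joint torques, N m; "position": TCP position; "ee_rot": TCP orientation; "contact_force": force on the tool from outside, world axes, zero at the start; "moment": the same for the moment, N m; "width": finger opening in m; "gripper_force": force on a finger pad.
Only numpy, scipy, OpenCV 4.12 (cv2) and the standard library are available. Lean on these libraries where they do the work, as an engineer would, in place of code of your own. Each camera call takes 0.05 s, during which the arm holds its last target. There are 200 camera calls.

## Working session

There is one attempt and no reset: what is moved stays moved. The work goes in short steps, Python scripts to look and compute and a shell command to move; the robot and the scene stay as the last step left them, time stands still between calls to the robot, and variables do not carry over. Pictures are saved under pics/ and viewed, at most 10 in all, crops included, and the job is handed in when it is done.

```bash
mkdir -p pics; cat > h.py <<'E'
import numpy as np,cv2,json
from rig import manip
def snap(n,f):
    s=manip.get_state();d=manip.get_image(n);cv2.imwrite('pics/'+f+'.png',cv2.cvtColor(d['img'],cv2.COLOR_RGB2BGR))
    np.savez('pics/'+f+'.npz',**{k:np.array(v) for k,v in d.items() if k!='img'},pos=s['position'],rot=s['ee_rot']);return d
def R(q):
    from scipy.spatial.transform import Rotation as r
    return r.from_quat([q[1],q[2],q[3],q[0]]).as_matrix()
def cam(f):
    c=np.load('pics/'+f+'.npz')
    if 'world_to_cam' in c: T=np.linalg.inv(c['world_to_cam'])
    else:
        W=np.eye(4);W[:3,:3]=R(c['rot']);W[:3,3]=c['pos'];T=W@c['T_tool_cam']
    return c['mtx'],T
def pt(f,u,v,z):
    K,T=cam(f);d=T[:3,:3]@np.linalg.solve(K,[u,v,1.]);o=T[:3,3];return o+d*(z-o[2])/d[2]
def proj(f,p):
    K,T=cam(f);q=K@(np.linalg.inv(T)@np.r_[p,1])[:3];return q[:2]/q[2]
def st():
    s=manip.get_state();print({k:np.round(s[k],3).tolist() for k in ('clock','qpos','position','ee_rot','contact_force','width','gripper_force')})
def tool(p):
    "world TCP target -> shares in tool axes"
    s=manip.get_state();return np.round(R(s['ee_rot']).T@(np.array(p)-s['position'])/.25,3)
E
python3 -c "
from h import *
snap('top','t0');snap('side','s0');st();print(R(manip.get_state()['ee_rot']).round(3))"
```

```text
{'clock': 0.1, 'qpos': [-1.464, 0.277, 1.506, -0.0, 1.361, -0.121], 'position': [0.13, -0.56, 0.231], 'ee_rot': [-0.001, 0.994, 0.114, -0.0], 'contact_force': [-0.456, 0.911, 0.006], 'width': 0.085, 'gripper_force': 0.0}
[[ 0.974  0.226 -0.   ]
 [ 0.226 -0.974  0.002]
 [ 0.    -0.002 -1.   ]]
```

View pics/t0.png

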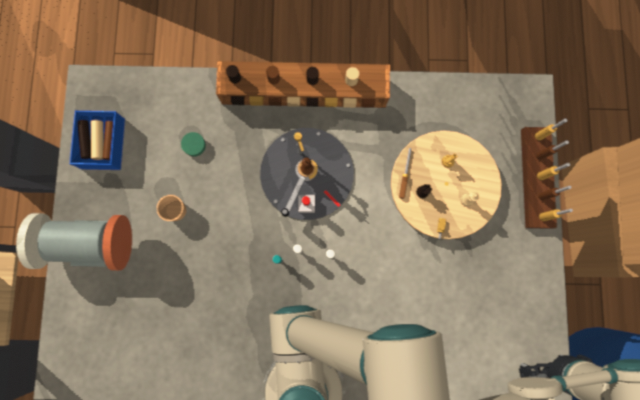

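View pics/s0.png

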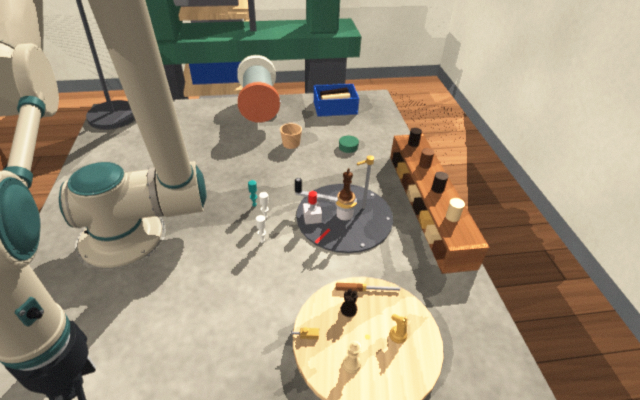

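The top view shows the stand's plate centred near (308,173), red knob at (306,201), lever handle at (285,212), red line near (333,198), pot at (170,208), and look-alikes at (277,259), (297,249) and (330,254). I'll enlarge both views for exact pixels.

```bash
python3 -c "
from h import *
a=cv2.imread('pics/t0.png');b=cv2.imread('pics/s0.png')
A=cv2.resize(a[120:225,255:362],None,fx=4,fy=4,interpolation=2);B=cv2.resize(b[145:250,280:380],None,fx=4,fy=4,interpolation=2)
P=cv2.resize(a[185:230,150:195],None,fx=4,fy=4,interpolation=2)
c=np.zeros((600,800,3),np.uint8)
A=A[:,:400];c[:420,:400]=A;c[:420,400:800]=B;c[420:600,:180]=P
cv2.imwrite('pics/crop.png',c)
for u,v,z in[(308,173,.008),(306,201,.1),(285,212,.105),(170,208,.062)]:print(pt('t0',u,v,z))
"
```

```text
[0.6185112 0.0019693 0.008    ]
[0.5212434  0.00408732 0.1       ]
[0.48909438 0.06072496 0.105     ]
[0.49963893 0.38819118 0.062     ]
```

View pics/crop.png

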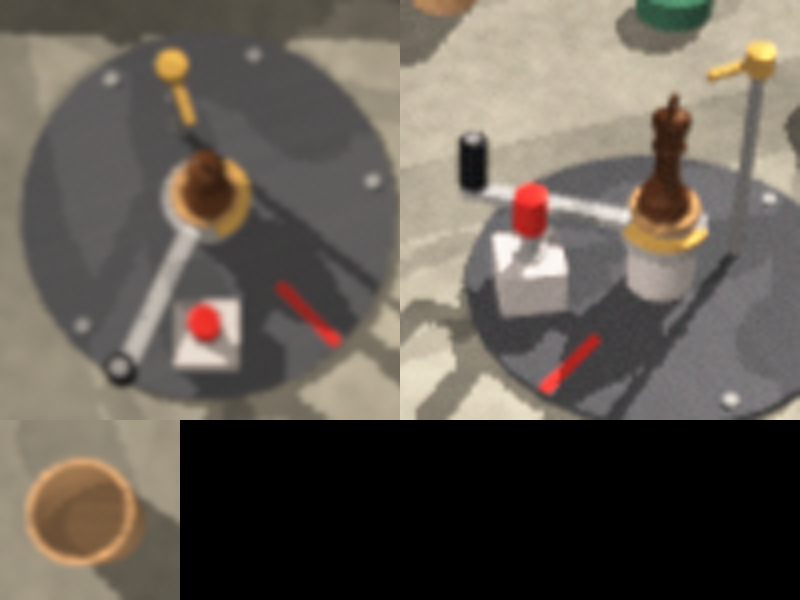

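The crop gives plate centre (306.8,173.8), knob top (305.6,200.4), handle top (284.6,211.6), red line's outer end (339,205) and pot rim centre (170,207.6). In the side view the knob top is (312,192.6), the handle top (298,179.6) and the red end (316.4,241.6).

```bash
cat > fit.py <<'E'
from h import *
from scipy.optimize import least_squares
def pol(p,r,a,z):return np.array([p[0]+r*np.cos(p[2]+a),p[1]+r*np.sin(p[2]+a),z])
obs=[('t0',0,0,.008,306.8,173.8),('t0',.095,2.822,.101,305.6,200.4),('t0',.14,2.392,.105,284.6,211.6),('t0',.138,3.592,.008,339.1,205),
('s0',.095,2.822,.101,312.1,192.6),('s0',.14,2.392,.105,298,179.6),('s0',.138,3.592,.008,316.4,241.6)]
f=lambda p:np.concatenate([proj(o[0],pol(p,*o[1:4]))-o[4:] for o in obs])
r=least_squares(f,[.61,0,.3],loss='soft_l1')
p=r.x
if __name__=='__main__':
    print(p,f(p).reshape(-1,2).round(1));print('knob',pol(p,.095,2.822,.085),'handle',pol(p,.14,2.392,.085),'crest',pol(p,.14,3.592,.085),'post',pol(p,.065,0,.19))
    print('pot',pt('t0',169.9,207.5,.062)); print('knobtop',pt('t0',305.6,200.4,.101)); print('pin turq', pt('t0',277,259,.09),pt('t0',297,249,.09),pt('t0',330,254,.09))
E
python3 fit.py
```

```text
[0.61876277 0.00709321 0.35172864] [[-0.5 -0.9]
 [ 0.4 -0.4]
 [ 0.2  0.2]
 [ 0.2  0.5]
 [ 0.2 -0.1]
 [-0.4 -0.6]
 [-0.2  0.1]]
knob [0.52381182 0.00404082 0.085     ] handle [0.48969807 0.06133622 0.085     ] crest [ 0.52143857 -0.09354476  0.085     ] post [0.67978337 0.02948708 0.19      ]
pot [0.50105465 0.38856533 0.062     ]
knobtop [0.52274832 0.00520242 0.101     ]
pin turq [0.36169405 0.07982489 0.09      ] [0.38975324 0.02603807 0.09      ] [ 0.37779801 -0.0643286   0.09      ]
```

```bash
for i in 1; do
python3 -m jog '[{"dx":0.5,"dy":-0.46,"grip":0.3},{"dx":0.5,"dy":-0.46,"grip":0.3},{"dx":0.5,"dy":-0.46,"grip":0.3},{"dx":0.5,"dy":-0.46,"grip":0.3},{"dx":0.5,"dy":-0.46,"grip":0.3}]'
python3 -m jog '[{"dx":0.5,"dy":-0.46},{"dx":0.5,"dy":-0.46},{"dx":0.5,"dy":-0.46},{"dx":0.5,"dy":-0.46},{"dx":0.5,"dy":-0.46}]'
python3 -m jog '[{"dx":0.5,"dy":-0.46},{"dx":0.5,"dy":-0.46},{"dx":0.5,"dy":-0.46},{"dx":0.5,"dy":-0.46},{"dx":0.5,"dy":-0.46}]'
python3 -m jog '[{"dx":0.1,"dy":-0.22,"az":0.3},{"dx":0.1,"dy":-0.22,"az":0.3},{"dx":0.1,"dy":-0.22,"az":0.3},{"dx":0.1,"dy":-0.22,"az":0.45},{"dx":0.1,"dy":-0.22,"az":0.45}]'
python3 -m jog '[{"az":0.05},{"az":0.05}]'
done
python3 -c "
from h import *
st();snap('wrist','w0');print(R(manip.get_state()['ee_rot']).round(3));print(tool([.5235,.0045,.2]),proj('w0',[.5235,.0045,.101]),proj('w0',[.4897,.0613,.105]))"
```

```text
{'clock': 0.1, 'qpos': [-1.464, 0.277, 1.506, -0.0, 1.361, -0.121], 'position': [0.13, -0.56, 0.231], 'ee_rot': [-0.001, 0.994, 0.114, -0.0], 'contact_force': [-0.456, 0.911, 0.006], 'width': 0.085, 'gripper_force': 0.0}
[[ 0.974  0.226 -0.   ]
 [ 0.226 -0.974  0.001]
 [ 0.    -0.001 -1.   ]]
[ 2.044 -1.843  0.125] [ -816.03047676 -1032.76406045] [-957.19747014 -969.51301469]schema error: expected keys dx, dy, dz, ax, ay, az, grip
schema error: expected keys dx, dy, dz, ax, ay, az, grip
schema error: expected keys dx, dy, dz, ax, ay, az, grip
schema error: expected keys dx, dy, dz, ax, ay, az, grip
schema error: expected keys dx, dy, dz, ax, ay, az, grip
```

View pics/w0.png

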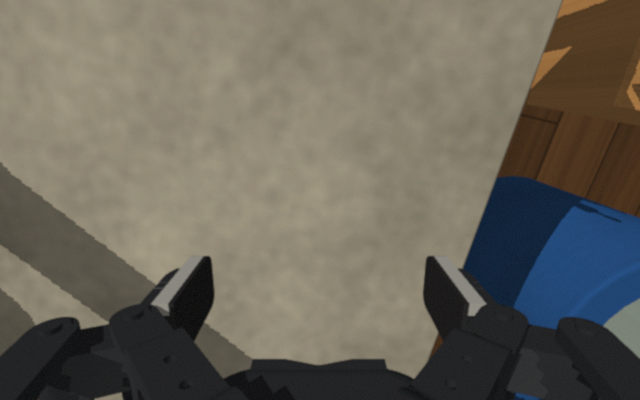

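The rows were refused because every key is required, so nothing moved. The wrist picture shows only bare bench, with the finger pads near (205,270) and (435,270).

```bash
python3 -m jog '[{"dx":0.5,"dy":-0.46,"dz":0,"ax":0,"ay":0,"az":0,"grip":0.3},{"dx":0.5,"dy":-0.46,"dz":0,"ax":0,"ay":0,"az":0,"grip":0.3},{"dx":0.5,"dy":-0.46,"dz":0,"ax":0,"ay":0,"az":0,"grip":0.3},{"dx":0.5,"dy":-0.46,"dz":0,"ax":0,"ay":0,"az":0,"grip":0.3},{"dx":0.5,"dy":-0.46,"dz":0,"ax":0,"ay":0,"az":0,"grip":0.3}]'
python3 -m jog '[{"dx":0.5,"dy":-0.46,"dz":0,"ax":0,"ay":0,"az":0,"grip":0.3},{"dx":0.5,"dy":-0.46,"dz":0,"ax":0,"ay":0,"az":0,"grip":0.3},{"dx":0.5,"dy":-0.46,"dz":0,"ax":0,"ay":0,"az":0,"grip":0.3},{"dx":0.5,"dy":-0.46,"dz":0,"ax":0,"ay":0,"az":0,"grip":0.3},{"dx":0.5,"dy":-0.46,"dz":0,"ax":0,"ay":0,"az":0,"grip":0.3}]'
python3 -m jog '[{"dx":0.5,"dy":-0.46,"dz":0,"ax":0,"ay":0,"az":0,"grip":0.3},{"dx":0.5,"dy":-0.46,"dz":0,"ax":0,"ay":0,"az":0,"grip":0.3},{"dx":0.5,"dy":-0.46,"dz":0,"ax":0,"ay":0,"az":0,"grip":0.3},{"dx":0.5,"dy":-0.46,"dz":0,"ax":0,"ay":0,"az":0,"grip":0.3},{"dx":0.5,"dy":-0.46,"dz":0,"ax":0,"ay":0,"az":0,"grip":0.3}]'
python3 -m jog '[{"dx":0.1,"dy":-0.22,"dz":0,"ax":0,"ay":0,"az":0.45,"grip":0.3},{"dx":0.1,"dy":-0.22,"dz":0,"ax":0,"ay":0,"az":0.45,"grip":0.3},{"dx":0.1,"dy":-0.22,"dz":0,"ax":0,"ay":0,"az":0.45,"grip":0.3},{"dx":0.1,"dy":-0.22,"dz":0,"ax":0,"ay":0,"az":0.45,"grip":0.3},{"dx":0.1,"dy":-0.22,"dz":0,"ax":0,"ay":0,"az":0.45,"grip":0.3}]'
python3 -m jog '[{"dx":0,"dy":0,"dz":0,"ax":0,"ay":0,"az":0.05,"grip":0.3},{"dx":0,"dy":0,"dz":0,"ax":0,"ay":0,"az":0.05,"grip":0.3}]'
python3 -c "
from h import *
st();snap('wrist','w1');print(R(manip.get_state()['ee_rot']).round(3));print(tool([.5235,.0045,.2]),proj('w1',[.5235,.0045,.101]),proj('w1',[.4897,.0613,.105]))"
```

```text
clock: 0.57
position: [0.2282, -0.4132, 0.231]
ee_rot: [-0.003, 0.993, 0.116, 0.001]
contact_force: [-0.1, -0.2, -0.7]
width: 0.0553
gripper_force: 0.0
clock: 0.98
position: [0.3238, -0.2738, 0.2312]
ee_rot: [-0.002, 0.993, 0.117, 0.001]
contact_force: [0.1, -0.1, -0.4]
width: 0.0552
gripper_force: 0.0
clock: 1.4
position: [0.4203, -0.1344, 0.2313]
ee_rot: [-0.002, 0.993, 0.117, 0.002]
contact_force: [-0.4, -0.6, -0.2]
width: 0.0557
gripper_force: 0.0
clock: 1.82
position: [0.4292, -0.0805, 0.2311]
ee_rot: [0.0, 0.982, -0.19, -0.0]
contact_force: [-0.6, -0.6, 0.1]
width: 0.0555
gripper_force: 0.0
clock: 1.98
position: [0.4291, -0.081, 0.2311]
ee_rot: [0.0, 0.974, -0.226, -0.0]
contact_force: [0.1, -0.6, -0.4]
width: 0.0556
gripper_force: 0.0
{'clock': 1.983, 'qpos': [-0.346, 0.065, 1.773, -0.001, 1.304, 1.682], 'position': [0.429, -0.081, 0.231], 'ee_rot': [0.0, 0.974, -0.226, -0.0], 'contact_force': [0.052, -0.607, -0.438], 'width': 0.056, 'gripper_force': 0.0}
[[ 0.899 -0.439 -0.   ]
 [-0.439 -0.899 -0.   ]
 [-0.     0.001 -1.   ]]
[ 0.189 -0.473  0.124] [162.34171531 129.98533077] [122.75286378 201.68675845]
```

View pics/w1.png

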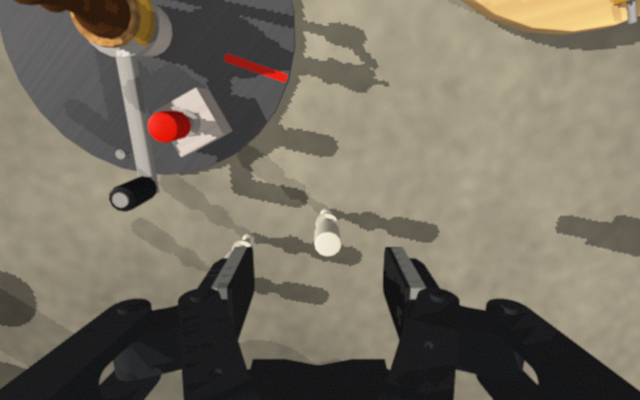

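Knob top at (162,127) and handle top at (121,200) match the predictions to within 2–3 px, so I'll move above the knob, descend and grip.

```bash
python3 -m jog '[{"dx":0.19,"dy":-0.474,"dz":0,"ax":0,"ay":0,"az":0,"grip":0.3},{"dx":0.19,"dy":-0.474,"dz":0,"ax":0,"ay":0,"az":0,"grip":0.3},{"dx":0.19,"dy":-0.474,"dz":0,"ax":0,"ay":0,"az":0,"grip":0.3},{"dx":0.19,"dy":-0.474,"dz":0.15,"ax":0,"ay":0,"az":0,"grip":0.3},{"dx":0.19,"dy":-0.474,"dz":0.3,"ax":0,"ay":0,"az":0,"grip":0.3}]'
python3 -c "
from h import *
print(tool([.5235,.0045,.065]))"
```

```text
clock: 2.45
position: [0.5285, 0.0061, 0.1573]
ee_rot: [-0.0, 0.975, -0.223, 0.004]
contact_force: [-0.2, 0.5, -1.5]
width: 0.0553
gripper_force: 0.0
[-0.018  0.015  0.369]
```

```bash
python3 -m jog '[{"dx":0,"dy":0,"dz":0.1,"ax":0,"ay":0,"az":0,"grip":0.3},{"dx":0,"dy":0,"dz":0.2,"ax":0,"ay":0,"az":0,"grip":0.3},{"dx":0,"dy":0,"dz":0.3,"ax":0,"ay":0,"az":0,"grip":0.3},{"dx":0,"dy":0,"dz":0.364,"ax":0,"ay":0,"az":0,"grip":0.3},{"dx":0,"dy":0,"dz":0.364,"ax":0,"ay":0,"az":0,"grip":0.3}]'
python3 -c "
from h import *
print(tool([.5235,.0045,.065]))"
python3 -m jog '[{"dx":0,"dy":0,"dz":0,"ax":0,"ay":0,"az":0,"grip":-1},{"dx":0,"dy":0,"dz":0,"ax":0,"ay":0,"az":0,"grip":-1},{"dx":0,"dy":0,"dz":0,"ax":0,"ay":0,"az":0,"grip":-1},{"dx":0,"dy":0,"dz":0,"ax":0,"ay":0,"az":0,"grip":-1},{"dx":0,"dy":0,"dz":0,"ax":0,"ay":0,"az":0,"grip":-1}]' 50
```

```text
clock: 2.87
position: [0.5211, 0.005, 0.0617]
ee_rot: [0.001, 0.974, -0.225, -0.004]
contact_force: [-0.3, -0.3, 0.2]
width: 0.0552
gripper_force: 0.0
[ 0.009 -0.002 -0.013]
clock: 3.28
position: [0.5252, 0.0048, 0.0667]
ee_rot: [0.0, 0.974, -0.226, 0.002]
contact_force: [0.5, -1.3, 3.2]
width: 0.0228
gripper_force: 49.2
```

```bash
python3 -m jog '[{"dx":0,"dy":0,"dz":-0.03,"ax":0,"ay":0,"az":0,"grip":-1},{"dx":0,"dy":0,"dz":-0.06,"ax":0,"ay":0,"az":0,"grip":-1},{"dx":0,"dy":0,"dz":-0.1,"ax":0,"ay":0,"az":0,"grip":-1},{"dx":0,"dy":0,"dz":-0.17,"ax":0,"ay":0,"az":0,"grip":-1},{"dx":0,"dy":0,"dz":-0.26,"ax":0,"ay":0,"az":0,"grip":-1}]'
python3 -m jog '[{"dx":0,"dy":0,"dz":-0.1,"ax":0,"ay":0,"az":0,"grip":-1},{"dx":0,"dy":0,"dz":-0.2,"ax":0,"ay":0,"az":0,"grip":-1},{"dx":0,"dy":0,"dz":-0.26,"ax":0,"ay":0,"az":0,"grip":-1},{"dx":0,"dy":0,"dz":-0.26,"ax":0,"ay":0,"az":0,"grip":-1},{"dx":0,"dy":0,"dz":-0.26,"ax":0,"ay":0,"az":0,"grip":-1}]'
python3 -c "
from h import *
snap('side','s1');snap('wrist','w2')
a=cv2.imread('pics/s1.png')[60:260,200:420];b=cv2.imread('pics/w2.png')
cv2.imwrite('pics/c1.png',np.hstack([cv2.resize(a,(440,400)),cv2.resize(b[100:,140:500],(360,400),interpolation=3)[:400]]))
print(tool([.501,.3885,.145]),R(manip.get_state()['ee_rot']).round(3))"
```

```text
clock: 3.7
position: [0.5224, 0.0059, 0.1308]
ee_rot: [-0.0, 0.974, -0.226, -0.002]
contact_force: [0.4, 0.0, 0.4]
width: 0.0224
gripper_force: 50.4
clock: 4.12
position: [0.5239, 0.0057, 0.1966]
ee_rot: [-0.0, 0.974, -0.226, 0.001]
contact_force: [0.1, 0.1, -1.5]
width: 0.0228
gripper_force: 50.4
[-0.751 -1.337  0.199] [[ 0.898 -0.44  -0.002]
 [-0.44  -0.898  0.001]
 [-0.002  0.001 -1.   ]]
```

View pics/c1.png

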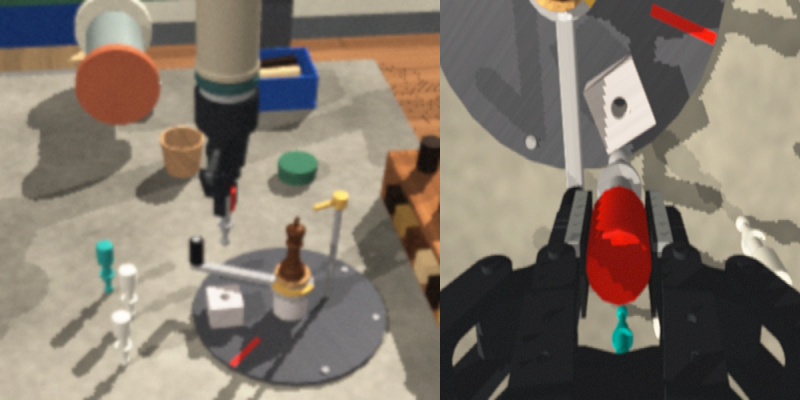

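The pin is out and upright in the fingers (side crop near (228,215)), and the socket at (620,107) in the wrist crop is empty. I'll carry the pin to the pot.

```bash
python3 -m jog '[{"dx":-0.38,"dy":-0.67,"dz":0,"ax":0,"ay":0,"az":0,"grip":-1},{"dx":-0.38,"dy":-0.67,"dz":0,"ax":0,"ay":0,"az":0,"grip":-1},{"dx":-0.38,"dy":-0.67,"dz":0,"ax":0,"ay":0,"az":0,"grip":-1},{"dx":-0.38,"dy":-0.67,"dz":0,"ax":0,"ay":0,"az":0,"grip":-1},{"dx":-0.38,"dy":-0.67,"dz":0,"ax":0,"ay":0,"az":0,"grip":-1}]'
python3 -m jog '[{"dx":-0.37,"dy":-0.667,"dz":0,"ax":0,"ay":0,"az":0,"grip":-1},{"dx":-0.37,"dy":-0.667,"dz":0,"ax":0,"ay":0,"az":0,"grip":-1},{"dx":-0.37,"dy":-0.667,"dz":0,"ax":0,"ay":0,"az":0,"grip":-1},{"dx":-0.37,"dy":-0.667,"dz":0,"ax":0,"ay":0,"az":0,"grip":-1},{"dx":-0.37,"dy":-0.667,"dz":0,"ax":0,"ay":0,"az":0,"grip":-1}]'
python3 -m jog '[{"dx":0,"dy":0,"dz":0,"ax":0,"ay":0,"az":0,"grip":-1},{"dx":0,"dy":0,"dz":0,"ax":0,"ay":0,"az":0,"grip":-1},{"dx":0,"dy":0,"dz":0,"ax":0,"ay":0,"az":0,"grip":-1}]'
python3 -c "
from h import *
d=snap('wrist','w3');snap('side','s2');st()
print(tool([.501,.3885,.076]))
a=cv2.imread('pics/s2.png')[60:200,230:370];b=cv2.imread('pics/w3.png')
cv2.imwrite('pics/c2.png',np.hstack([cv2.resize(a,(400,400)),b[:,120:520]]))"
```

```text
clock: 4.63
position: [0.5105, 0.2009, 0.1935]
ee_rot: [-0.0, 0.974, -0.225, -0.002]
contact_force: [0.2, -0.3, -1.0]
width: 0.0227
gripper_force: 50.4
clock: 5.05
position: [0.5008, 0.392, 0.193]
ee_rot: [0.0, 0.974, -0.225, -0.002]
contact_force: [0.3, -0.9, 0.3]
width: 0.0226
gripper_force: 50.4
clock: 5.3
position: [0.5018, 0.387, 0.1936]
ee_rot: [0.002, 0.974, -0.226, -0.001]
contact_force: [0.5, -0.3, -0.7]
width: 0.0228
gripper_force: 50.4
{'clock': 5.4, 'qpos': [0.546, 0.386, 1.431, -0.001, 1.327, 2.574], 'position': [0.502, 0.386, 0.195], 'ee_rot': [0.001, 0.974, -0.226, -0.001], 'contact_force': [-0.062, -0.466, -0.68], 'width': 0.022, 'gripper_force': 50.438}
[-0.008 -0.006  0.474]
```

View pics/c2.png

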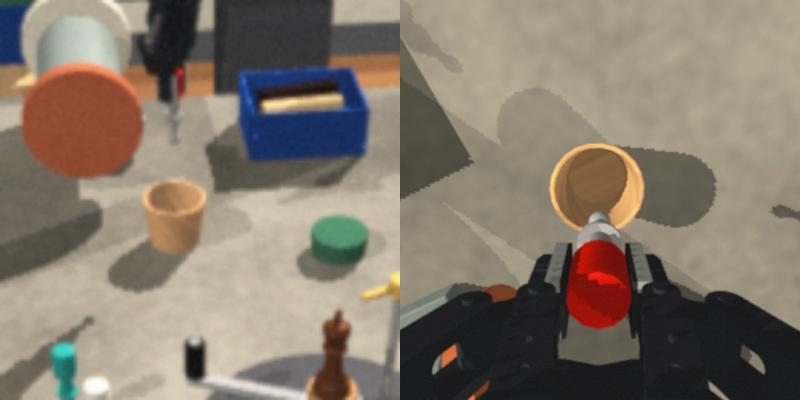

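The pin hangs vertically, and the pot rim is centred at wrist pixel (317,187). I'll confirm that position, then lower.

```bash
python3 -c "
from h import *
print(pt('w3',317,187,.062))"
python3 -m jog '[{"dx":-0.008,"dy":-0.006,"dz":0.12,"ax":0,"ay":0,"az":0,"grip":-1},{"dx":-0.008,"dy":-0.006,"dz":0.24,"ax":0,"ay":0,"az":0,"grip":-1},{"dx":-0.008,"dy":-0.006,"dz":0.34,"ax":0,"ay":0,"az":0,"grip":-1},{"dx":-0.008,"dy":-0.006,"dz":0.34,"ax":0,"ay":0,"az":0,"grip":-1}]'
```

```text
[0.50394855 0.38674675 0.062     ]
clock: 5.73
position: [0.4983, 0.3865, 0.105]
ee_rot: [0.004, 0.974, -0.227, -0.004]
contact_force: [-1.2, -1.5, -1.2]
width: 0.0228
gripper_force: 50.4
```

```bash
python3 -m jog '[{"dx":0.008,"dy":0,"dz":0.08,"ax":0,"ay":0,"az":0,"grip":-1},{"dx":0.008,"dy":0,"dz":0.15,"ax":0,"ay":0,"az":0,"grip":-1},{"dx":0.008,"dy":0,"dz":0.15,"ax":0,"ay":0,"az":0,"grip":-1},{"dx":0.008,"dy":0,"dz":0.15,"ax":0,"ay":0,"az":0,"grip":-1}]'
python3 -m jog '[{"dx":0,"dy":0,"dz":0,"ax":0,"ay":0,"az":0,"grip":0.4},{"dx":0,"dy":0,"dz":0,"ax":0,"ay":0,"az":0,"grip":0.4},{"dx":0,"dy":0,"dz":0,"ax":0,"ay":0,"az":0,"grip":0.4},{"dx":0,"dy":0,"dz":0,"ax":0,"ay":0,"az":0,"grip":0.4},{"dx":0,"dy":0,"dz":0,"ax":0,"ay":0,"az":0,"grip":0.4}]'
python3 -m jog '[{"dx":0,"dy":0,"dz":-0.1,"ax":0,"ay":0,"az":0,"grip":0.4},{"dx":0,"dy":0,"dz":-0.25,"ax":0,"ay":0,"az":0,"grip":0.4},{"dx":0,"dy":0,"dz":-0.4,"ax":0,"ay":0,"az":0,"grip":0.4},{"dx":0,"dy":0,"dz":-0.5,"ax":0,"ay":0,"az":0,"grip":0.4},{"dx":0,"dy":0,"dz":-0.5,"ax":0,"ay":0,"az":0,"grip":0.4}]'
python3 -c "
from h import *
d=snap('wrist','w4');snap('side','s3');st()
print(tool([.4897,.0613,.19]),R(manip.get_state()['ee_rot']).round(3))
a=cv2.imread('pics/s3.png')[60:200,230:370];b=cv2.imread('pics/w4.png')
cv2.imwrite('pics/c3.png',np.hstack([cv2.resize(a,(400,400)),b[:,120:520]]))"
```

```text
clock: 6.07
position: [0.5036, 0.3885, 0.0733]
ee_rot: [0.0, 0.974, -0.226, -0.0]
contact_force: [0.1, -0.2, 0.1]
width: 0.023
gripper_force: 50.4
clock: 6.48
position: [0.5036, 0.3896, 0.0736]
ee_rot: [-0.0, 0.974, -0.226, 0.001]
contact_force: [0.3, -0.1, -0.4]
width: 0.0598
gripper_force: 0.0
clock: 6.9
position: [0.5064, 0.3914, 0.205]
ee_rot: [-0.005, 0.974, -0.226, 0.005]
contact_force: [1.2, -0.0, 1.5]
width: 0.0596
gripper_force: 0.0
{'clock': 7.0, 'qpos': [0.549, 0.385, 1.421, -0.0, 1.333, 2.576], 'position': [0.504, 0.39, 0.199], 'ee_rot': [-0.001, 0.974, -0.226, 0.001], 'contact_force': [-0.831, -0.247, -0.396], 'width': 0.06, 'gripper_force': 0.0}
[0.527 1.204 0.035] [[ 0.898 -0.44   0.003]
 [-0.44  -0.898  0.001]
 [ 0.002 -0.002 -1.   ]]
```

View pics/c3.png

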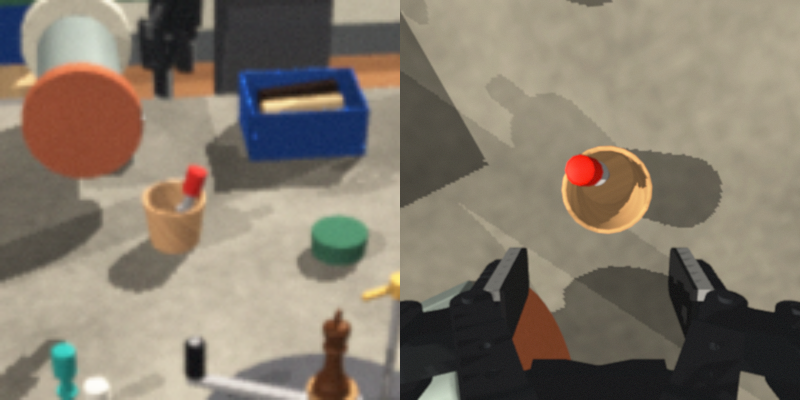

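The pin stands in the pot, its knob leaning on the rim at (582,170) in the wrist crop. Next is the lever handle.

```bash
python3 -m jog '[{"dx":0.26,"dy":0.6,"dz":0,"ax":0,"ay":0,"az":0,"grip":0.3},{"dx":0.26,"dy":0.6,"dz":0,"ax":0,"ay":0,"az":0,"grip":0.3},{"dx":0.26,"dy":0.6,"dz":0,"ax":0,"ay":0,"az":0,"grip":0.3},{"dx":0.26,"dy":0.6,"dz":0,"ax":0,"ay":0,"az":0,"grip":0.3},{"dx":0.26,"dy":0.6,"dz":0,"ax":0,"ay":0,"az":0,"grip":0.3}]'
python3 -m jog '[{"dx":0.267,"dy":0.604,"dz":0,"ax":0,"ay":0,"az":0,"grip":0.3},{"dx":0.267,"dy":0.604,"dz":0,"ax":0,"ay":0,"az":0,"grip":0.3},{"dx":0.267,"dy":0.604,"dz":0,"ax":0,"ay":0,"az":0,"grip":0.3},{"dx":0.267,"dy":0.604,"dz":0,"ax":0,"ay":0,"az":0,"grip":0.3},{"dx":0.267,"dy":0.604,"dz":0,"ax":0,"ay":0,"az":0,"grip":0.3}]'
python3 -m jog '[{"dx":0,"dy":0,"dz":0,"ax":0,"ay":0,"az":0,"grip":0.3},{"dx":0,"dy":0,"dz":0,"ax":0,"ay":0,"az":0,"grip":0.3},{"dx":0,"dy":0,"dz":0,"ax":0,"ay":0,"az":0,"grip":0.3}]'
python3 -c "
from h import *
d=snap('wrist','w5');st()
print(tool([.4897,.0613,.069]),proj('w5',[.4897,.0613,.105]))"
```

```text
clock: 7.42
position: [0.4933, 0.2194, 0.1958]
ee_rot: [0.004, 0.974, -0.228, -0.002]
contact_force: [-0.1, 0.1, -0.0]
width: 0.0555
gripper_force: 0.0
clock: 7.83
position: [0.4879, 0.0549, 0.1962]
ee_rot: [0.003, 0.974, -0.229, -0.001]
contact_force: [-0.2, 0.6, 0.1]
width: 0.0558
gripper_force: 0.0
clock: 8.08
position: [0.4889, 0.0623, 0.197]
ee_rot: [-0.0, 0.974, -0.225, -0.001]
contact_force: [0.3, -0.2, 0.3]
width: 0.0554
gripper_force: 0.0
{'clock': 8.133, 'qpos': [-0.014, 0.176, 1.728, 0.001, 1.238, 2.01], 'position': [0.489, 0.063, 0.197], 'ee_rot': [-0.0, 0.974, -0.225, -0.001], 'contact_force': [-0.012, -0.292, 0.192], 'width': 0.055, 'gripper_force': 0.0}
[0.005 0.003 0.513] [319.37149187 201.64333643]
```

View pics/w5.png

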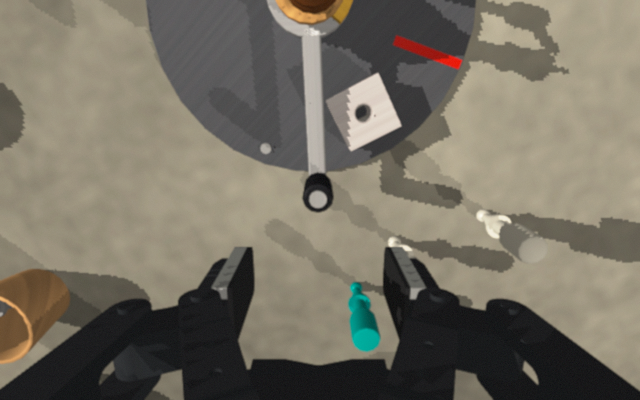

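The handle top is at (318,200) against (319,202) predicted, so it is aligned. I'll descend and grip.

```bash
python3 -m jog '[{"dx":0.005,"dy":0.003,"dz":0.12,"ax":0,"ay":0,"az":0,"grip":0.3},{"dx":0.005,"dy":0.003,"dz":0.25,"ax":0,"ay":0,"az":0,"grip":0.3},{"dx":0.005,"dy":0.003,"dz":0.37,"ax":0,"ay":0,"az":0,"grip":0.3},{"dx":0.005,"dy":0.003,"dz":0.46,"ax":0,"ay":0,"az":0,"grip":0.3},{"dx":0.005,"dy":0.003,"dz":0.5,"ax":0,"ay":0,"az":0,"grip":0.3}]'
python3 -m jog '[{"dx":0,"dy":0,"dz":0,"ax":0,"ay":0,"az":0,"grip":0.3},{"dx":0,"dy":0,"dz":0,"ax":0,"ay":0,"az":0,"grip":-1},{"dx":0,"dy":0,"dz":0,"ax":0,"ay":0,"az":0,"grip":-1},{"dx":0,"dy":0,"dz":0,"ax":0,"ay":0,"az":0,"grip":-1},{"dx":0,"dy":0,"dz":0,"ax":0,"ay":0,"az":0,"grip":-1}]' 40
python3 -c "
from fit import *
st()
s=manip.get_state()['position'];a=np.arctan2(s[1]-p[1],s[0]-p[0])-p[2];print('rel lever',a%6.283-2.392,np.hypot(*(s[:2]-p[:2])))
for t in np.arange(.15,1.25,.15):
  q=pol(p,.14,2.392+t,0)-pol(p,.14,2.392,0);print(round(t,2),(R(manip.get_state()['ee_rot']).T@q/.25).round(3)[:2])
"
```

```text
clock: 8.55
position: [0.4875, 0.0615, 0.0695]
ee_rot: [0.001, 0.974, -0.225, -0.003]
contact_force: [-0.1, -0.3, 0.4]
width: 0.0555
gripper_force: 0.0
clock: 8.97
position: [0.4911, 0.0603, 0.074]
ee_rot: [-0.001, 0.974, -0.226, 0.001]
contact_force: [-0.1, 1.6, 1.7]
width: 0.0205
gripper_force: 39.1
{'clock': 8.967, 'qpos': [-0.019, 0.301, 1.909, 0.001, 0.929, 2.007], 'position': [0.491, 0.06, 0.074], 'ee_rot': [-0.001, 0.974, -0.226, 0.001], 'contact_force': [-0.069, 1.621, 1.715], 'width': 0.021, 'gripper_force': 39.084}
rel lever 0.0027718855915255247 0.13829773050418956
0.15 [0.011 0.083]
0.3 [0.034 0.164]
0.45 [0.07 0.24]
0.6 [0.116 0.31 ]
0.75 [0.172 0.372]
0.9 [0.237 0.426]
1.05 [0.309 0.469]
1.2 [0.386 0.501]
```

The handle is gripped (width 20.5 mm, 39 N). I'll swing it along the arc.

```bash
python3 -m jog '[{"dx":0.003,"dy":0.033,"dz":0,"ax":0,"ay":0,"az":0,"grip":-1},{"dx":0.008,"dy":0.066,"dz":0,"ax":0,"ay":0,"az":0,"grip":-1},{"dx":0.014,"dy":0.099,"dz":0,"ax":0,"ay":0,"az":0,"grip":-1},{"dx":0.023,"dy":0.132,"dz":0,"ax":0,"ay":0,"az":0,"grip":-1},{"dx":0.034,"dy":0.164,"dz":0,"ax":0,"ay":0,"az":0,"grip":-1}]'
python3 -m jog '[{"dx":0.013,"dy":0.031,"dz":0,"ax":0,"ay":0,"az":0,"grip":-1},{"dx":0.028,"dy":0.061,"dz":0,"ax":0,"ay":0,"az":0,"grip":-1},{"dx":0.045,"dy":0.091,"dz":0,"ax":0,"ay":0,"az":0,"grip":-1},{"dx":0.063,"dy":0.119,"dz":0,"ax":0,"ay":0,"az":0,"grip":-1},{"dx":0.082,"dy":0.146,"dz":0,"ax":0,"ay":0,"az":0,"grip":-1}]'
python3 -c "
from fit import *
st()
s=manip.get_state()['position'];a=np.arctan2(s[1]-p[1],s[0]-p[0])-p[2];print('rel lever',a%6.283-2.392,np.hypot(*(s[:2]-p[:2])))"
```

```text
clock: 9.38
position: [0.4805, 0.0184, 0.074]
ee_rot: [-0.0, 0.974, -0.226, 0.002]
contact_force: [1.2, 2.6, 5.9]
width: 0.0208
gripper_force: 39.5
clock: 9.8
position: [0.4829, -0.0234, 0.074]
ee_rot: [-0.001, 0.974, -0.226, 0.002]
contact_force: [1.6, 3.6, 5.1]
width: 0.0212
gripper_force: 39.5
{'clock': 9.8, 'qpos': [-0.193, 0.287, 1.932, 0.001, 0.919, 1.834], 'position': [0.483, -0.023, 0.074], 'ee_rot': [-0.001, 0.974, -0.226, 0.002], 'contact_force': [1.63, 3.636, 5.115], 'width': 0.021, 'gripper_force': 39.468}
rel lever 0.6182959318705006 0.13920154592690856
```

```bash
python3 -m jog '[{"dx":0.021,"dy":0.026,"dz":0,"ax":0,"ay":0,"az":0,"grip":-1},{"dx":0.044,"dy":0.05,"dz":0,"ax":0,"ay":0,"az":0,"grip":-1},{"dx":0.068,"dy":0.074,"dz":0,"ax":0,"ay":0,"az":0,"grip":-1},{"dx":0.094,"dy":0.096,"dz":0,"ax":0,"ay":0,"az":0,"grip":-1},{"dx":0.121,"dy":0.116,"dz":0,"ax":0,"ay":0,"az":0,"grip":-1}]'
python3 -m jog '[{"dx":0.028,"dy":0.02,"dz":0,"ax":0,"ay":0,"az":0,"grip":-1},{"dx":0.057,"dy":0.036,"dz":0,"ax":0,"ay":0,"az":0,"grip":-1},{"dx":0.087,"dy":0.05,"dz":0,"ax":0,"ay":0,"az":0,"grip":-1},{"dx":0.118,"dy":0.064,"dz":0,"ax":0,"ay":0,"az":0,"grip":-1},{"dx":0.149,"dy":0.075,"dz":0,"ax":0,"ay":0,"az":0,"grip":-1}]'
python3 -m jog '[{"dx":0,"dy":0,"dz":0,"ax":0,"ay":0,"az":0,"grip":-1},{"dx":0,"dy":0,"dz":0,"ax":0,"ay":0,"az":0,"grip":-1},{"dx":0,"dy":0,"dz":0,"ax":0,"ay":0,"az":0,"grip":-1},{"dx":0,"dy":0,"dz":0,"ax":0,"ay":0,"az":0,"grip":-1},{"dx":0,"dy":0,"dz":0,"ax":0,"ay":0,"az":0,"grip":-1}]'
python3 -c "
from fit import *
snap('side','s6');snap('wrist','w6');st()
a=cv2.imread('pics/s6.png')[100:260,240:400];b=cv2.imread('pics/w6.png')
cv2.imwrite('pics/c6.png',np.hstack([cv2.resize(a,(400,400)),b[:,120:520]]))
s=manip.get_state()['position'];a=np.arctan2(s[1]-p[1],s[0]-p[0])-p[2];print('rel lever',a%6.283-2.392,np.hypot(*(s[:2]-p[:2])))"
```

```text
clock: 10.22
position: [0.4974, -0.0624, 0.074]
ee_rot: [-0.001, 0.974, -0.227, 0.002]
contact_force: [2.7, 5.1, 5.8]
width: 0.0208
gripper_force: 39.5
clock: 10.63
position: [0.5223, -0.0949, 0.0739]
ee_rot: [-0.001, 0.974, -0.227, 0.001]
contact_force: [0.7, 6.6, 6.0]
width: 0.0207
gripper_force: 39.6
clock: 11.05
position: [0.5221, -0.0947, 0.0739]
ee_rot: [-0.001, 0.974, -0.227, 0.001]
contact_force: [1.9, 5.3, 6.1]
width: 0.0212
gripper_force: 39.6
{'clock': 11.15, 'qpos': [-0.312, 0.347, 1.832, 0.003, 0.96, 1.714], 'position': [0.522, -0.095, 0.074], 'ee_rot': [-0.001, 0.974, -0.226, 0.001], 'contact_force': [0.437, 4.585, 6.323], 'width': 0.021, 'gripper_force': 39.617}
rel lever 1.208487221231878 0.14037237038452802
```

View pics/c6.png

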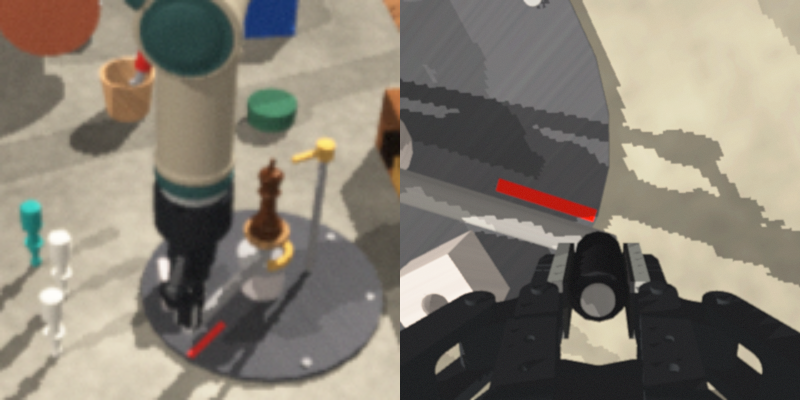

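The king stands on the raised pad at (267,230), the pin is in the pot, and the lever is held near the red line, (497,185) to (597,217) in the wrist crop. Parallax hides the exact angle, so I'll check it by projection.

```bash
python3 -c "
from fit import *
print('handle top',pt('w6',318,300,.105),'lever ang',)
h=pt('w6',318,300,.105);print((np.arctan2(h[1]-p[1],h[0]-p[0])-p[2])%6.283-2.392)
print('line',[proj('w6',pol(p,r,3.592,.008))-[-280,0] for r in(.138,.076)])
e=pt('w6',317,217,.008);i=pt('w6',217,185,.008)
print('line meas',[((np.arctan2(q[1]-p[1],q[0]-p[0])-p[2])%6.283-2.392) for q in(e,i)],np.arctan2(*(i-e)[[1,0]])%6.283-p[2]+np.pi-2.392-6.283*0)
for t in(1.1,1.2,1.3):
  print(t,[[ (proj('w6',pol(p,r,2.392+t,.062)+w*np.array([-np.sin(p[2]+2.392+t),np.cos(p[2]+2.392+t),0]))+[280,0]).round() for w in(-.007,.007)] for r in(.07,.1)])
"
```

```text
handle top [ 0.52202317 -0.09427682  0.105     ] lever ang
1.2064457093612857
line [array([594.67476087, 216.03432965]), array([497.2420169 , 186.07355221])]
line meas [np.float64(1.1986992049548602), np.float64(1.207813048311532)] 1.1880808733609736
1.1 [[array([444., 236.]), array([452., 209.])], [array([504., 259.]), array([514., 234.])]]
1.2 [[array([449., 223.]), array([455., 195.])], [array([512., 242.]), array([519., 214.])]]
1.3 [[array([453., 209.]), array([456., 180.])], [array([517., 222.]), array([522., 194.])]]
```

The lever sits at about 1.2 rad by both the tool pose and the image, and it is steady. I'm handing in.

```bash
python3 -c "
from rig import manip
print(manip.sign_off())"
```

```text
the job is handed in; nothing more can be done
None
```

The job is handed in at about 11 s of the 54 s allowed: the pin is foot down in the pot and the lever is held at about 1.2 rad over the red line, with the king still standing on the raised pad; the hand-in gave no verdict.

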